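Set the drag pointer of a sprung length gauge

ROBOT

A 6-joint arm with a two-finger parallel gripper is mounted at the origin on the work surface. World frame = base frame: x ahead of the robot, y to its left, z up, the work surface at z = 0. Lengths are in m, angles in rad, forces in N, time in s.
With the tool pointing down it reaches from about 0.25 to 0.725 m from the base axis. Payload 4 kg.
Tool frame: the origin (TCP) lies on the centre line of the jaws, within the pads' length; the fingertips stand 19 mm ahead of it and the grasp point (between the pads) is the TCP; z points along the fingers, y is the direction in which the jaws open and shut (so a half turn about z gives the same grasp; the last joint's range is limited). The gripper opens to 85 mm and grips with 20 to 120 N. Pads are 22 mm wide; open, the fingers measure 114 mm over their backs; the gripper's body (76 mm by 85 mm) begins 54 mm behind the grasp point. The pads swing forward as they close: fully open they stand 13 mm farther back than shut.
Start: joints at [1.212, 0.241, 0.005, 1.335, 0, 1.571], TCP at [0.176, 0.468, 0.25] pointing down, gripper open.
Joint ranges: [-2.72, 2.72], [-1.05, 1.87], [-1.09, 1.28], [-1.99, 2.15], [-1.42, 1.44], [-3.14, 3.14]. Speed limits (rad/s): [2.79, 2.79, 3.14, 3.14, 3.14, 3.14].

INTERFACE

Orientations are given as a unit quaternion [x, y, z, w].
In Python, from workcell import bot gives the robot as it stands. The module is installed in compiled form; this text tells all that it offers.
- The arm moves only by the shell command python3 -m handwheel 'ROWS' [OPENING]. ROWS is JSON, a list of rows, each an object of numbers: "dx", "dy", "dz": the shift along the tool's x, y, z as a fraction of full scale; "ax", "ay", "az": the turn, a rotation vector about the tool's x, y, z as a fraction of full scale. In form: [{"dx": .., "dy": .., "dz": .., "ax": .., "ay": .., "az": ..}, ...]. A call has 1 to 12 rows; each row shifts and turns the commanded pose from where the row before left it, along the tool's axes as they then stand; what a row does not reach is not made up. Full scale, the value 1, is 2.5 cm for a shift and 0.15 rad for a turn. A row lasts 1/10 s, in which the tool goes at most 50 mm and 8.59 degrees, less where a joint would pass 70% of its speed; a pose out of reach is approached as far as the arm can. A call with a number of a shift or a turn outside -1 to 1 is refused whole. A call with a gripper value outside its range is refused whole. OPENING is the gripper's target within -1 to 1 (fully open at 1, half-way at 0, shut at -1), set as the call begins (- or left out, the last holds). The fingers move at their own pace and stop on an object; the grip force is fixed at half the most. Time passes only in rows, so rows that do not move let the fingers close. It gives the time, the measured TCP pose, the force and the opening at its end, in the units of the state.
- bot.get_obs(): the state, without advancing time (a new reading comes with each control period).
- bot.camera(name): name is "side" or "top" or "wrist"; returns a dict with "img" (420x560x3 uint8, red, green, blue), "intrinsics" (3x3 intrinsics, pixels), "dist_coeffs" ([k1, k2, p1, p2, k3] as OpenCV has them; the pictures are not rectified), "eye" and "rotation" of the camera in the world. Camera axes: x right, y down, z forward; pixel columns grow to the right and rows downward; lengths in m; the calibration is good to about 2 mm. A picture is of the moment at which its call begins. There is no depth.
- bot.job_done(): hands the job in, once; it reports no verdict.
Trained networks look in a picture, given as the dict that the camera call returned (one of the last four; its "shot" number tells which), for a name from the list of things; names that differ only in an ending like _2 or _b are one class to them, and where a whole thing is asked for, a point or a joint stands for the part that bears it (a point fixed in the world has none). Each returns a list of dicts, best first, with "confidence" (0 to 1); they miss things now and then, are a little off and sometimes report something else, mostly with a low value. They report only what shows in the picture. A call takes as long as a camera call.
- bot.trace(thing, picture): "region" (420x560 bool, what is visible of it) and "rect" ([centre column, centre row, width, height] in pixels, round what is visible of it).
The state is a dict: "clock": time; "joint_pos": joint angles; "joint_vel": joint speeds; "tau": joint torques, N m; "eef_pos": TCP position; "tool_rot": TCP orientation; "ft_force": force on the tool from outside, world axes, zero at the start; "ft_torque": the same for the moment, N m; "grip_width": finger opening in m.
Only numpy, scipy, OpenCV 4.12 (cv2) and the standard library are available. Lean on these libraries where they do the work, as an engineer would, in place of code of your own. Each camera call takes 0.05 s, during which the arm holds its last target.

TASK

The sloping wooden length gauge is to be set for the next batch of work: take the sprung slide by its upright wooden grip and pull it out along the board until the little steel drag pointer that it pushes stands level with the middle of the plain steel flag clipped to the board's lower edge. Keep hold of the grip and lead the slide gently back all the way home, without letting it snap back; the pointer stays where it was pushed, so it must not go past the flag. Leave the other things on the table alone.

Things in the scene. Friction and masses are not known exactly. Their poses are not given: they have to be found in the camera images.
- gauge: Fixed sloping wooden stand, 140 mm deep, 370 long, 110 high without its rail. Origin on the table; z up, y horizontal along the board (board spans y -155 to +215 mm), x towards its high edge (away from the robot at yaw 0). The board slopes 35 degrees; its outward normal is (-0.574, 0, 0.819) in this frame. Black ticks every 10 mm.
- rail_mid (a point): Middle of a fixed wooden rail, 10 mm thick, along y over the high part of the board (x -2, z 152 mm in the gauge's frame), on end posts at y -135 and +195 mm. It bars a gripper coming straight down on the grip; one whose fingers point square into the board (35 degrees from vertical, body leaning to -x) passes.
- slide (a joint): How far the slide is pulled out, m: 0 = home at its stop, grows towards the gauge's -y, limit 0.115. Its spring pulls it home with about 2 N at home, rising 0.7 N per 10 mm (9 N at 100 mm), plus 0.5 N friction; let go, it snaps back.
- grip (a point): Gripping point of the slide, moves with it: on the centre line of an upright dark wooden grip, 24 mm along y, 16 mm up the slope, square to the board, top 50 mm off the board; the point is 34 mm off the board. Slide home: x -20, y 50, z 93 mm in the gauge's frame. Below it: carriage 50 mm long, top 8 mm off the board, and to +y a rod (top 9 mm) into a spring case (12 mm high, y 90 to 212 mm).
- pointer_tip (a point): Tip of the steel drag pointer: a block 10 mm wide and high with a thin finger pointing down the slope at the board's lower edge. It slides along y (1.5 N friction) and stays where left. A flat arm of the slide, on the pointer's +y side, only pushes it towards -y; while pushed, the tip is level (same y in the gauge's frame) with the middle of the grip.
- pointer (a joint): How far the pointer is from its own home (tip at y = 50 mm in the gauge's frame), m, grows towards the gauge's -y; starts anywhere from 0 to 0.025. Equal to slide while the slide's arm pushes it.
- flag: Dark steel flag clip fixed on the board's lower edge: a flat finger 12 mm wide along y, 30 mm long, its top 17 mm off the board, sticking 22 mm out past the edge. Its y in the gauge's frame (-45 to 0 mm) is the mark, so slide and pointer value there = 50 mm minus that y. Origin on the table, beside the gauge's origin along y; same axes as the gauge.
- flag_top (a point): Middle of the top of the flag's flat finger (same y as flag in the gauge's frame).
- tray: Bystander: open wooden tray with two compartments, 160 x 110 x 45 mm, loose. Origin under its centre.
- bobbin: Bystander: empty wooden bobbin 38 mm in diameter, 50 mm high, loose and upright. Origin under its centre.
- tin: Bystander: round aluminium tin 60 mm in diameter, 45 mm high, loose. Origin under its centre.
- hoop: Bystander: flat wooden embroidery hoop, 130 mm outside, 10 mm high, loose. Origin under its centre.

How it is judged:
By the outcome, as a careful person would: the job done as asked, in the order asked, and still so for the second after the job is handed in, with the robot touching nothing.
It also fails if it takes over 37 s, if anything falls off the work surface, if the arm or the gripper's body presses on something with over 40 N, if the wrist force passes 120 N, or if a joint passes its speed limit or range.

## Working session

There is one attempt and no reset: what is moved stays moved. The work goes in short steps, Python scripts to look and compute and a shell command to move; the robot and the scene stay as the last step left them, time stands still between calls to the robot, and variables do not carry over. Pictures are saved under pics/ and viewed, and the job is handed in when it is done.

```bash
mkdir -p pics
cat > h.py <<'E'
import numpy as np,cv2
from workcell import bot
def save(p,n): cv2.imwrite('pics/'+n+'.png',cv2.cvtColor(p['img'],cv2.COLOR_RGB2BGR))
def proj(p,P):
    P=np.atleast_2d(P); R=np.array(p['rotation']); pc=(P-np.array(p['eye']))@R
    return cv2.projectPoints(pc,np.zeros(3),np.zeros(3),np.array(p['intrinsics']),np.array(p['dist_coeffs']))[0][:,0]
def ray(p,uv):
    u=cv2.undistortPoints(np.array(uv,float).reshape(-1,1,2),np.array(p['intrinsics']),np.array(p['dist_coeffs']))[:,0]
    d=np.c_[u,np.ones(len(u))]@np.array(p['rotation']).T
    return np.array(p['eye']),d/np.linalg.norm(d,axis=1)[:,None]
E
python3 - <<'E'
from h import *
o=bot.get_obs();print(o)
for n in ['side','top','wrist']:
    p=bot.camera(n);save(p,n+'0');print(n,np.round(p['eye'],3),np.round(p['rotation'],3).tolist(),np.round(p['intrinsics'],1).tolist())
    for t in ['gauge','slide','grip','pointer','pointer_tip','flag','flag_top','tray','bobbin','tin','hoop']:
        try:
            r=bot.trace(t,p); print(t,[(round(q['confidence'],2),np.round(q['rect'],1).tolist()) for q in r[:2]])
        except Exception as e: print(t,e)
print(bot.get_obs()['clock'])
E
```

```text
{'clock': 0.0, 'joint_pos': array([ 1.21198529e+00,  2.41440178e-01,  3.74155905e-03,  1.33518891e+00,
       -1.05939990e-05,  1.57080187e+00]), 'joint_vel': array([ 0.00037354, -0.00071852, -0.00037872,  0.00089405, -0.00099378,
        0.00227388]), 'tau': array([ 1.68509446e-04, -3.72313643e+01,  2.52411371e+01,  1.67260109e-02,
        2.61739626e-05,  3.71411019e-06]), 'eef_pos': array([0.17537976, 0.46761336, 0.24940594]), 'tool_rot': array([ 1.78447286e-01,  9.83948918e-01, -1.02976357e-03, -1.81366868e-04]), 'ft_force': array([ 0.1824415 ,  1.07469348, -0.35272139]), 'ft_torque': array([-0.00230896, -0.02492144, -0.01148358]), 'grip_width': 0.08538109572888267}
side [ 0.294 -0.707  0.812] [0.893, -0.18, 0.088, -0.404] [[432.4, 0.0, 275.0], [0.0, 432.4, 211.4], [0.0, 0.0, 1.0]]
gauge [(0.77, [313.2, 245.0, 83.8, 152.0])]
slide [(0.69, [299.6, 228.9, 23.9, 23.7])]
grip [(0.85, [300.5, 231.6, 22.6, 22.8]), (0.71, [374.6, 366.7, 24.3, 32.0])]
pointer [(0.59, [184.4, 164.8, 65.0, 41.8])]
pointer_tip [(0.41, [291.5, 246.6, 10.6, 5.3])]
flag [(0.72, [330.2, 389.6, 33.6, 35.9]), (0.
[... 509 characters left out ...]
9.7, 25.2])]
grip [(0.66, [298.0, 182.5, 24.0, 25.8]), (0.17, [160.3, 173.5, 47.4, 43.8])]
pointer []
pointer_tip []
flag [(0.62, [323.1, 212.4, 5.0, 7.9]), (0.24, [297.9, 182.7, 28.9, 22.5])]
flag_top [(0.53, [323.7, 212.6, 9.4, 14.2])]
tray [(0.87, [124.3, 249.2, 57.4, 65.2])]
bobbin [(0.72, [433.2, 187.1, 17.7, 21.4]), (0.69, [299.2, 179.8, 21.2, 23.7])]
tin [(0.57, [437.6, 227.9, 25.6, 20.8])]
hoop [(0.85, [158.3, 173.6, 48.7, 46.5])]
wrist [0.099 0.497 0.374] [0.811, 0.562, 0.093, 0.134] [[299.2, 0.0, 279.0], [0.0, 299.2, 214.2], [0.0, 0.0, 1.0]]
gauge []
slide []
grip []
pointer []
pointer_tip []
flag []
flag_top []
tray [(0.96, [320.0, 349.8, 96.8, 68.2])]
bobbin []
tin []
hoop []
1.8
```

Run:
```python
import cv2
a=cv2.imread('pics/side0.png')[150:350,230:400];cv2.imwrite('pics/side0z.png',cv2.resize(a,None,fx=3,fy=3,interpolation=cv2.INTER_CUBIC)[:600])
a=cv2.imread('pics/top0.png')[120:250,220:400];cv2.imwrite('pics/top0z.png',cv2.resize(a,None,fx=4,fy=4,interpolation=cv2.INTER_CUBIC))
```

```text
(no output)
```

View pics/side0z.png

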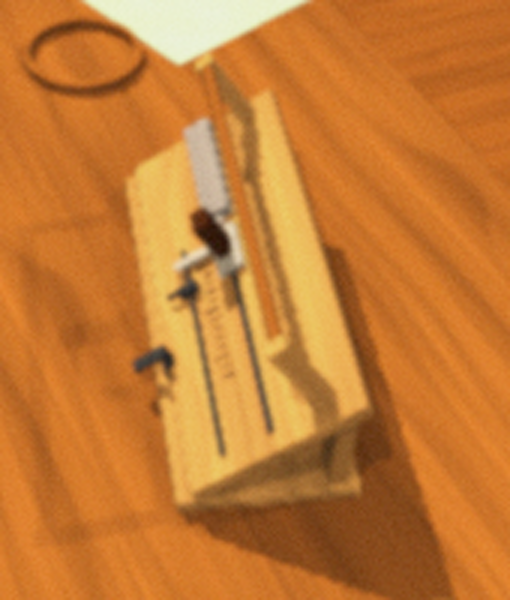

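View pics/top0z.png

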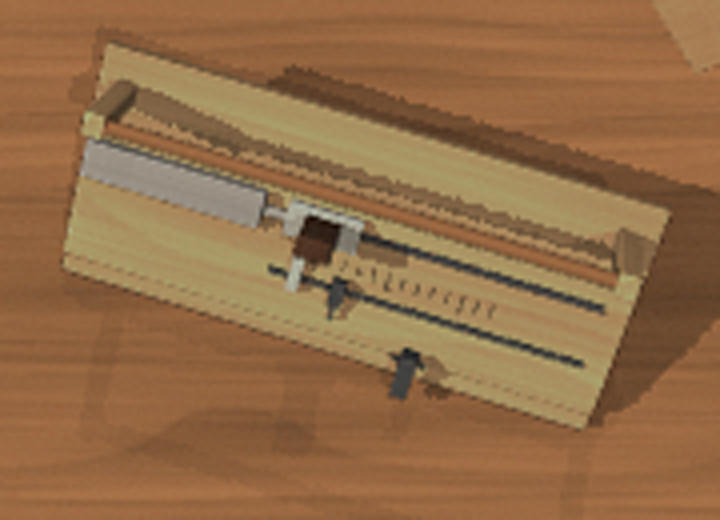

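View pics/side0.png

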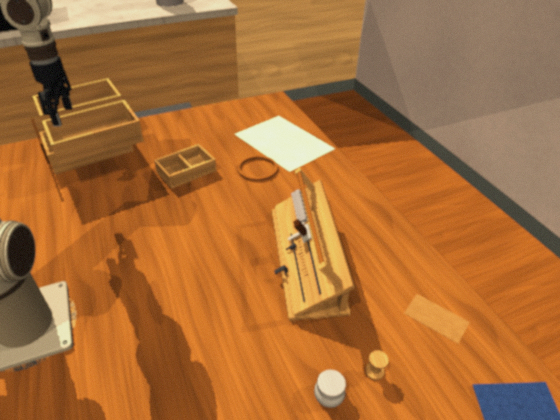

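```bash
sed -i "s/R=np.array(p\['rotation'\])/R=Rm(p)/; s/np.array(p\['rotation'\]).T/Rm(p).T/; 1a from scipy.spatial.transform import Rotation as Ro\nfrom scipy.optimize import least_squares\ndef Rm(p):\n    r=np.array(p['rotation']); return Ro.from_quat(r).as_matrix() if r.size==4 else r" h.py
cat > fit.py <<'E'
from h import *
import pickle
n=np.array([-.574,0,.819]); up=np.array([.819,0,.574]); B0=np.array([-.0005,0,.0652])
def G(v): # yaw transform
    return Ro.from_euler('z',v[2]).as_matrix(), np.array([v[0],v[1],0])
def bp(s,y,h): return B0+up*s+n*h+np.array([0,y,0])
E
python3 - <<'E'
from fit import *
t=bot.camera('top');s=bot.camera('side')
pickle.dump((t,s),open('p.pkl','wb'))
def c4(X,Y):return ((X+.5)/4-.5+220,(Y+.5)/4-.5+120)
def c3(X,Y):return ((X+.5)/3-.5+230,(Y+.5)/3-.5+150)
def res(v,full=False):
    R,T=G(v);lo,hi,fy,fs=v[3:7]
    items=[(t,c4(105,40),bp(hi,.215,0)),(t,c4(670,212),bp(hi,-.155,0)),(t,c4(585,430),bp(lo,-.155,0)),(t,c4(63,268),bp(lo,.215,0)),
     (t,c4(315,234),bp(0,.05,.05)),(t,c4(262,210),bp(0,.09,.012)),(t,c4(84,160),bp(0,.212,.012)),
     (s,c3(270,92),bp(hi,.215,0)),(s,c3(370,408),bp(hi,-.155,0)),(s,c3(180,503),bp(lo,-.155,0)),(s,c3(130,178),bp(lo,.215,0)),(s,c3(200,216),bp(0,.05,.05)),
     (t,c4(402,395),bp(fs,fy,.017)),(s,c3(138,367),bp(fs,fy,.017))]
    r=np.array([proj(p,(R@P+T))[0]-uv for p,uv,P in items])
    return r if full else r.ravel()
f=least_squares(res,[.5,-.05,-.28,-.09,.08,-.02,-.1],loss='soft_l1')
print(np.round(f.x,4));print(np.round(res(f.x,True),1).tolist())
E
```

```text
[ 0.6628 -0.0812 -0.2906 -0.0883  0.072  -0.0305 -0.0958]
[[0.3, 0.2], [0.5, -0.9], [0.7, -1.0], [-0.7, -0.9], [-0.2, 2.7], [0.4, -1.0], [-0.0, -2.0], [-0.5, -0.9], [-0.4, 0.3], [-0.9, 0.3], [-2.1, -0.8], [-0.0, 1.0], [-0.0, -0.9], [-0.5, 0.4]]
```

```bash
cat >> fit.py <<'E'
V=np.array([.6628,-.0812,-.2906])
def rel(slide=0,off=0,V=V,verbose=True,ds=0.):
    R,T=G(V); Pg=R@(np.array([-.02,.05-slide,.093])+n*off+up*ds)+T
    Rt=R@np.array([[-.819,0,.574],[0,1,0],[-.574,0,-.819]])
    o=bot.get_obs(); Rc=Ro.from_quat(o['tool_rot']).as_matrix()
    d=Rc.T@(Pg-o['eef_pos']); w=(Ro.from_matrix(Rc.T@Rt)).as_rotvec()
    print('t',o['clock'],'target',np.round(Pg,4),'eef',np.round(o['eef_pos'],4),'\nd_tool mm',np.round(d*1e3,1),'rows',np.round(d/.025,2),'rot rows',np.round(w/.15,2),'w',np.round(o['grip_width'],4),'F',np.round(o['ft_force'],1),'q',np.round(o['joint_pos'],2))
E
python3 -c "
from fit import *
rel(0,.11)"
```

```text
t 1.9 target [ 0.5975 -0.0095  0.1831] eef [0.1756 0.4681 0.2503] 
d_tool mm [-562.7 -299.1   67.2] rows [-22.51 -11.96   2.69] rot rows [-0.14 -4.07 -0.44] w 0.0856 F [-0.2  0.4 -0.5] q [ 1.21  0.24  0.    1.34 -0.    1.57]
```

```bash
python3 -m handwheel '[{"dx":-0.94,"dy":-0.5},{"dx":-0.94,"dy":-0.5},{"dx":-0.94,"dy":-0.5},{"dx":-0.94,"dy":-0.5},{"dx":-0.94,"dy":-0.5},{"dx":-0.94,"dy":-0.5},{"dx":-0.94,"dy":-0.5},{"dx":-0.94,"dy":-0.5},{"dx":-0.94,"dy":-0.5},{"dx":-0.94,"dy":-0.5},{"dx":-0.94,"dy":-0.5},{"dx":-0.94,"dy":-0.5}]' 1
python3 -m handwheel '[{"dx":-0.94,"dy":-0.5},{"dx":-0.94,"dy":-0.5},{"dx":-0.94,"dy":-0.5},{"dx":-0.94,"dy":-0.5},{"dx":-0.94,"dy":-0.5},{"dx":-0.94,"dy":-0.5},{"dx":-0.94,"dy":-0.5},{"dx":-0.94,"dy":-0.5},{"ay":-0.8},{"ay":-0.8},{"ay":-0.8},{"ay":-0.8}]'
python3 -c "
from fit import *
rel(0,.11)"
```

```text
t 1.9 target [ 0.5975 -0.0095  0.1831] eef [0.1756 0.4681 0.2503] 
d_tool mm [-562.7 -299.1   67.2] rows [-22.51 -11.96   2.69] rot rows [-0.14 -4.07 -0.44] w 0.0856 F [-0.2  0.4 -0.5] q [ 1.21  0.24  0.    1.34 -0.    1.57]invalid input
invalid input
```

```bash
python3 -m handwheel '[{"dx":-0.94,"dy":-0.5,"dz":0,"ax":0,"ay":0,"az":0},{"dx":-0.94,"dy":-0.5,"dz":0,"ax":0,"ay":0,"az":0},{"dx":-0.94,"dy":-0.5,"dz":0,"ax":0,"ay":0,"az":0},{"dx":-0.94,"dy":-0.5,"dz":0,"ax":0,"ay":0,"az":0},{"dx":-0.94,"dy":-0.5,"dz":0,"ax":0,"ay":0,"az":0},{"dx":-0.94,"dy":-0.5,"dz":0,"ax":0,"ay":0,"az":0},{"dx":-0.94,"dy":-0.5,"dz":0,"ax":0,"ay":0,"az":0},{"dx":-0.94,"dy":-0.5,"dz":0,"ax":0,"ay":0,"az":0},{"dx":-0.94,"dy":-0.5,"dz":0,"ax":0,"ay":0,"az":0},{"dx":-0.94,"dy":-0.5,"dz":0,"ax":0,"ay":0,"az":0},{"dx":-0.94,"dy":-0.5,"dz":0,"ax":0,"ay":0,"az":0},{"dx":-0.94,"dy":-0.5,"dz":0,"ax":0,"ay":0,"az":0}]' 1
python3 -c "
from fit import *
rel(0,.11)"
```

```text
clock: 3.1
eef_pos: [0.3876, 0.2278, 0.2504]
tool_rot: [0.178, 0.984, 0.0, 0.0]
ft_force: [-0.3, 0.1, 0.2]
grip_width: 0.0856
t 3.1 target [ 0.5975 -0.0095  0.1831] eef [0.3876 0.2278 0.2504] 
d_tool mm [-279.8 -148.5   67.4] rows [-11.19  -5.94   2.69] rot rows [-0.14 -4.07 -0.44] w 0.0856 F [-0.3  0.1  0.2] q [ 0.53  0.14 -0.12  1.31  0.    0.89]
```

```bash
python3 -m handwheel '[{"dx":-0.93,"dy":-0.5,"dz":0.1,"ax":0,"ay":0,"az":0},{"dx":-0.93,"dy":-0.5,"dz":0.1,"ax":0,"ay":0,"az":0},{"dx":-0.93,"dy":-0.5,"dz":0.1,"ax":0,"ay":0,"az":0},{"dx":-0.93,"dy":-0.5,"dz":0.1,"ax":0,"ay":0,"az":0},{"dx":-0.93,"dy":-0.5,"dz":0.1,"ax":0,"ay":0,"az":0},{"dx":-0.93,"dy":-0.5,"dz":0.1,"ax":0,"ay":0,"az":0},{"dx":-0.93,"dy":-0.5,"dz":0.1,"ax":0,"ay":0,"az":0},{"dx":-0.93,"dy":-0.5,"dz":0.1,"ax":0,"ay":0,"az":0},{"dx":-0.93,"dy":-0.5,"dz":0.1,"ax":0,"ay":0,"az":0},{"dx":-0.93,"dy":-0.5,"dz":0.1,"ax":0,"ay":0,"az":0},{"dx":-0.93,"dy":-0.5,"dz":0.1,"ax":0,"ay":0,"az":0},{"dx":-0.93,"dy":-0.5,"dz":0.1,"ax":0,"ay":0,"az":0}]' 1
python3 -m handwheel '[{"dx":0,"dy":0,"dz":0,"ax":0,"ay":-0.8,"az":0},{"dx":0,"dy":0,"dz":0,"ax":0,"ay":-0.8,"az":0},{"dx":0,"dy":0,"dz":0,"ax":0,"ay":-0.8,"az":0},{"dx":0,"dy":0,"dz":0,"ax":0,"ay":-0.8,"az":0},{"dx":0,"dy":0,"dz":0,"ax":0,"ay":-0.87,"az":0},{"dx":0,"dy":0,"dz":0,"ax":0,"ay":0,"az":0}]'
python3 -c "
from fit import *
rel(0,.11)
p=bot.camera('wrist');save(p,'w1');pickle.dump(p,open('w1.pkl','wb'))"
```

```text
clock: 4.3
eef_pos: [0.5962, -0.0106, 0.2201]
tool_rot: [0.178, 0.984, 0.0, -0.0]
ft_force: [-0.3, 0.7, 0.5]
grip_width: 0.0853
clock: 4.9
eef_pos: [0.5874, -0.0095, 0.2133]
tool_rot: [0.169, 0.94, -0.055, 0.29]
ft_force: [-0.9, -0.1, -1.6]
grip_width: 0.0853
t 4.9 target [ 0.5975 -0.0095  0.1831] eef [ 0.5874 -0.0095  0.2133] 
d_tool mm [ 9.2  3.7 30.2] rows [0.37 0.15 1.21] rot rows [-0.28 -0.08 -0.34] w 0.0853 F [-0.9 -0.1 -1.6] q [ 0.11  0.1  -0.45  0.48 -0.26  0.39]
```

View pics/w1.png

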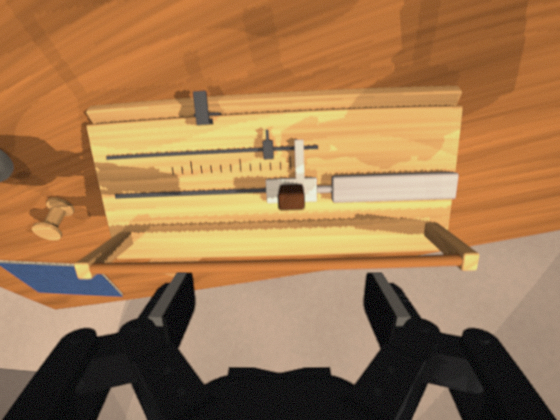

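Run:
```python
import cv2
a=cv2.imread('pics/w1.png')[80:280,70:480]
cv2.imwrite('pics/w1z.png',cv2.resize(a[:145,:200],None,fx=4,fy=4,interpolation=cv2.INTER_CUBIC))
cv2.imwrite('pics/w1y.png',cv2.resize(a[:200,160:],None,fx=3,fy=3,interpolation=cv2.INTER_CUBIC))
```

```text
(no output)
```

View pics/w1z.png

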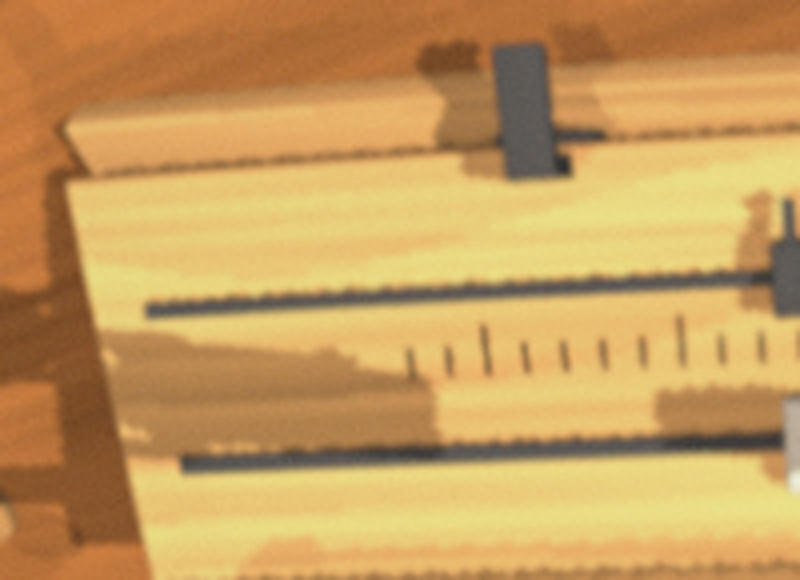

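View pics/w1y.png

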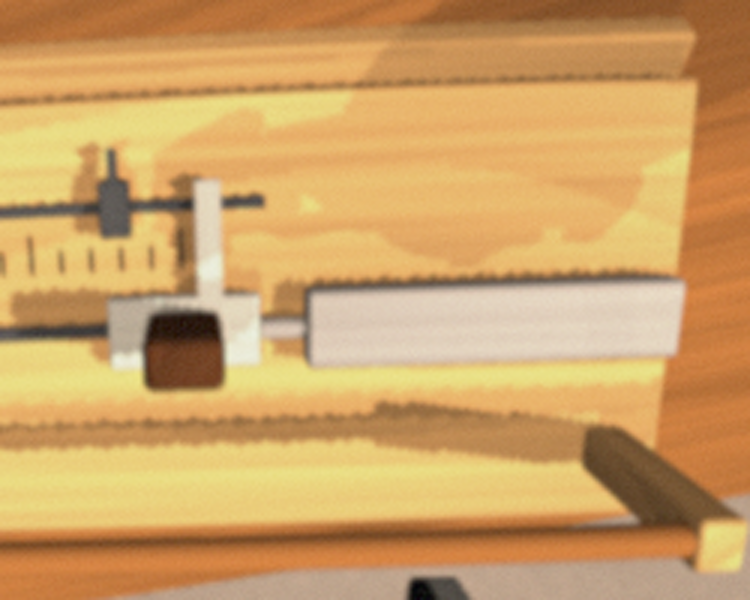

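Run:
```python
from fit import *
t,s=pickle.load(open('p.pkl','rb'));w=pickle.load(open('w1.pkl','rb'))
def c4(X,Y):return ((X+.5)/4-.5+220,(Y+.5)/4-.5+120)
def c3(X,Y):return ((X+.5)/3-.5+230,(Y+.5)/3-.5+150)
def z(X,Y):return ((X+.5)/4-.5+70,(Y+.5)/4-.5+80)
def y(X,Y):return ((X+.5)/3-.5+230,(Y+.5)/3-.5+80)
def res(v,full=False):
    R,T=G(v);lo,hi,fy,py,tk=v[3:8];fs=lo-.007
    items=[(t,c4(105,40),bp(hi,.215,0)),(t,c4(670,212),bp(hi,-.155,0)),(t,c4(585,430),bp(lo,-.155,0)),(t,c4(63,268),bp(lo,.215,0)),
     (t,c4(315,234),bp(0,.05,.05)),(t,c4(262,210),bp(0,.09,.012)),(t,c4(84,160),bp(0,.212,.012)),
     (s,c3(270,92),bp(hi,.215,0)),(s,c3(370,408),bp(hi,-.155,0)),(s,c3(180,503),bp(lo,-.155,0)),(s,c3(130,178),bp(lo,.215,0)),(s,c3(200,216),bp(0,.05,.05)),
     (t,c4(402,376),bp(fs,fy,.017)),
     (w,z(66,180),bp(lo,-.155,0)),(w,y(697,80),bp(lo,.215,0)),(w,y(310,325),bp(0,.09,.012)),(w,y(681,318),bp(0,.212,.012)),(w,y(184,365),bp(0,.05,.05)),
     (w,z(526,110),bp(fs,fy,.017)),(w,y(112,155),bp(lo+.015,py,.005)),(w,z(485,360),bp(-.04,tk,0)),(w,z(680,350),bp(-.04,tk+.05,0))]
    r=np.array([proj(p,(R@P+T))[0]-uv for p,uv,P in items])
    r[-1,1]=r[-2,1]=0
    return r if full else r.ravel()
f=least_squares(res,[.66,-.08,-.28,-.09,.08,-.02,.03,-.01],loss='soft_l1')
print(np.round(f.x,4));print(np.round(res(f.x,True),1).tolist())
```

```text
[ 0.6614 -0.0788 -0.2962 -0.0747  0.0736 -0.028   0.0297 -0.0486]
[[-0.3, -0.2], [-0.2, -0.6], [1.2, -4.6], [-0.7, -5.3], [-1.2, 3.2], [-0.5, -0.7], [-0.8, -1.9], [-0.4, -1.5], [-1.3, -0.5], [2.8, -3.0], [1.5, -3.6], [-0.9, 0.5], [-0.5, -0.4], [-1.3, -0.4], [0.3, -0.7], [-1.4, 1.6], [-0.1, 0.1], [-0.6, 0.2], [-0.2, 0.5], [-0.0, -2.5], [-0.3, 0.0], [0.3, 0.0]]
```

```bash
cat > fit2.py <<'E'
from fit import *
t,s=pickle.load(open('p.pkl','rb'));w=pickle.load(open('w1.pkl','rb'))
def c4(X,Y):return ((X+.5)/4-.5+220,(Y+.5)/4-.5+120)
def c3(X,Y):return ((X+.5)/3-.5+230,(Y+.5)/3-.5+150)
def z(X,Y):return ((X+.5)/4-.5+70,(Y+.5)/4-.5+80)
def y(X,Y):return ((X+.5)/3-.5+230,(Y+.5)/3-.5+80)
def run(tkfree,tw):
  def res(v,full=False):
    R,T=G(v);lo,hi,fy,py,tk,ts=v[3:9];fs=lo-.007
    if not tkfree: tk=-.05
    items=[(t,c4(105,40),bp(hi,.215,0)),(t,c4(670,212),bp(hi,-.155,0)),
     (t,c4(315,234),bp(0,.05,.05)),(t,c4(262,210),bp(0,.09,.012)),(t,c4(84,160),bp(0,.212,.012)),
     (s,c3(270,92),bp(hi,.215,0)),(s,c3(370,408),bp(hi,-.155,0)),(s,c3(200,216),bp(0,.05,.05)),
     (t,c4(402,376),bp(fs,fy,.017)),
     (w,z(66,180),bp(lo,-.155,0)),(w,y(697,80),bp(lo,.215,0)),(w,y(310,325),bp(0,.09,.012)),(w,y(681,318),bp(0,.212,.012)),(w,y(184,365),bp(0,.05,.05)),
     (w,z(526,110),bp(fs,fy,.017)),(w,y(112,155),bp(lo+.015,py,.005)),(w,z(485,375),bp(ts,tk,0)),(w,z(680,366),bp(ts,tk+.05,0))]
    r=np.array([proj(p,(R@P+T))[0]-uv for p,uv,P in items])
    if not full: r[:9]*=tw
    return r if full else r.ravel()
  f=least_squares(res,[.66,-.08,-.28,-.09,.08,-.02,.03,-.05,-.04],loss='soft_l1')
  print(np.round(f.x,4));print(np.round(res(f.x,True),1).tolist())
run(1,1);run(0,1);run(0,.3)
E
python3 fit2.py
```

```text
[ 0.6616 -0.0786 -0.2963 -0.0742  0.0735 -0.0283  0.0295 -0.0511 -0.0196]
[[-0.4, -0.2], [-0.3, -0.6], [-1.3, 3.1], [-0.5, -0.7], [-0.9, -2.0], [-0.5, -1.6], [-1.3, -0.5], [-0.8, 0.4], [-0.4, -0.6], [-1.0, 0.2], [0.4, -0.0], [-1.2, 1.7], [0.0, 0.1], [-0.3, 0.3], [-0.1, 1.2], [-0.0, -1.8], [0.2, -0.1], [-0.2, 0.1]]
[ 0.6612 -0.0789 -0.2963 -0.074   0.0737 -0.0279  0.0298 -0.0511 -0.0194]
[[-0.3, -0.2], [-0.1, -0.6], [-1.2, 3.2], [-0.4, -0.6], [-0.8, -1.8], [-0.4, -1.5], [-1.3, -0.5], [-0.9, 0.5], [-0.5, -0.6], [-1.4, 0.2], [0.1, -0.0], [-1.5, 1.5], [-0.2, -0.0], [-0.7, 0.1], [-0.2, 1.2], [-0.0, -1.9], [0.8, -0.1], [0.5, 0.0]]
[ 0.6609 -0.0785 -0.2972 -0.0736  0.0742 -0.028   0.0295 -0.0486 -0.0191]
[[-0.3, -0.3], [-0.2, -0.6], [-1.3, 3.3], [-0.6, -0.5], [-0.9, -1.8], [-0.4, -1.6], [-1.4, -0.6], [-1.1, 0.5], [-0.6, -0.6], [-1.3, 0.1], [0.5, 0.2], [-1.2, 1.3], [0.1, -0.2], [-0.4, -0.2], [0.0, 1.2], [-0.0, -1.8], [1.0, -0.2], [0.7, 0.0]]
```

```bash
sed -i 's/^V=.*/V=np.array([.661,-.0788,-.2965])/' fit.py; python3 -c "
from fit import *
rel(0,.06)"
```

```text
t 4.95 target [ 0.6235 -0.0151  0.1421] eef [ 0.5912 -0.0094  0.2169] 
d_tool mm [15.7  6.2 79.8] rows [0.63 0.25 3.19] rot rows [-0.25 -0.06 -0.32] w 0.0854 F [ 0.5  1.4 -0.5] q [ 0.11  0.1  -0.44  0.48 -0.26  0.39]
```

```bash
python3 -m handwheel '[{"dx":0.5,"dy":0.2,"dz":0,"ax":-0.25,"ay":-0.06,"az":-0.32},{"dx":0,"dy":0,"dz":0.5,"ax":0,"ay":0,"az":0},{"dx":0,"dy":0,"dz":0.7,"ax":0,"ay":0,"az":0},{"dx":0,"dy":0,"dz":0.7,"ax":0,"ay":0,"az":0},{"dx":0,"dy":0,"dz":0,"ax":0,"ay":0,"az":0},{"dx":0,"dy":0,"dz":0,"ax":0,"ay":0,"az":0}]' 1
python3 -c "
from fit import *
rel(0,.06)
p=bot.camera('wrist');save(p,'w2');pickle.dump(p,open('w2.pkl','wb'))
R,T=G(V)
print(np.round(proj(p,np.array([R@bp(0,.05,.05)+T,R@bp(0,.212,.012)+T,R@bp(0,.09,.012)+T,R@bp(-.081,-.028,.017)+T,R@bp(-.074,-.155,0)+T,R@bp(-.074,.215,0)+T])),1).tolist())
"
```

```text
clock: 5.55
eef_pos: [0.6157, -0.0099, 0.1747]
tool_rot: [0.143, 0.942, -0.044, 0.301]
ft_force: [-0.5, 0.9, 0.4]
grip_width: 0.0854
t 5.55 target [ 0.6235 -0.0151  0.1421] eef [ 0.6157 -0.0099  0.1747] 
d_tool mm [11.6 -2.7 31.7] rows [ 0.46 -0.11  1.27] rot rows [ 0.    0.05 -0.03] w 0.0854 F [-0.5  0.9  0.4] q [ 0.08  0.18 -0.48  0.32 -0.22  0.32]
[[275.5, 217.5], [466.9, 201.5], [324.3, 201.7], [169.0, 98.9], [29.0, 114.0], [478.3, 110.3]]
```

View pics/w2.png

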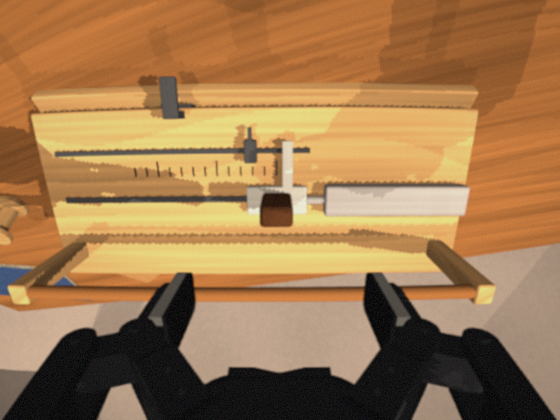

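```bash
python3 -m handwheel '[{"dx":0.46,"dy":-0.1,"dz":0.3,"ax":0,"ay":0,"az":0},{"dx":0,"dy":0,"dz":0.6,"ax":0,"ay":0,"az":0},{"dx":0,"dy":0,"dz":0.6,"ax":0,"ay":0,"az":0},{"dx":0,"dy":0,"dz":0.5,"ax":0,"ay":0,"az":0},{"dx":0,"dy":0,"dz":0,"ax":0,"ay":0,"az":0},{"dx":0,"dy":0,"dz":0,"ax":0,"ay":0,"az":0}]' 1
python3 -c "
from fit import *
rel(0,.0)
p=bot.camera('wrist');save(p,'w3');pickle.dump(p,open('w3.pkl','wb'))
R,T=G(V)
print(np.round(proj(p,np.array([R@bp(0,.05,.05)+T,R@bp(0,.212,.012)+T,R@bp(0,.09,.012)+T,R@bp(-.081,-.028,.017)+T,R@bp(-.074,-.155,0)+T,R@bp(-.074,.215,0)+T])),1).tolist())
"
```

```text
clock: 6.2
eef_pos: [0.6324, -0.0175, 0.1274]
tool_rot: [0.142, 0.942, -0.044, 0.302]
ft_force: [-0.3, 1.3, -0.2]
grip_width: 0.0852
t 6.2 target [ 0.6565 -0.0251  0.093 ] eef [ 0.6324 -0.0175  0.1274] 
d_tool mm [-0.6 -0.3 42.7] rows [-0.02 -0.01  1.71] rot rows [ 0.01  0.06 -0.02] w 0.0852 F [-0.3  1.3 -0.2] q [ 0.06  0.28 -0.51  0.2  -0.2   0.3 ]
[[278.9, 267.5], [505.9, 238.2], [337.1, 239.7], [146.4, 117.7], [-16.4, 134.1], [522.4, 130.4]]
```

View pics/w3.png

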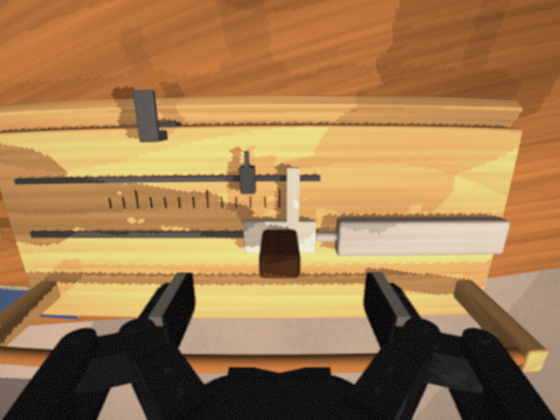

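```bash
python3 -m handwheel '[{"dx":0,"dy":0,"dz":0.5,"ax":0,"ay":0,"az":0},{"dx":0,"dy":0,"dz":0.6,"ax":0,"ay":0,"az":0},{"dx":0,"dy":0,"dz":0.4,"ax":0,"ay":0,"az":0},{"dx":0,"dy":0,"dz":0.15,"ax":0,"ay":0,"az":0},{"dx":0,"dy":0,"dz":0,"ax":0,"ay":0,"az":0},{"dx":0,"dy":0,"dz":0,"ax":0,"ay":0,"az":0}]' 1
python3 -c "
from fit import *
rel(0,.0)"
python3 -m handwheel '[{"dx":0,"dy":0,"dz":0,"ax":0,"ay":0,"az":0},{"dx":0,"dy":0,"dz":0,"ax":0,"ay":0,"az":0},{"dx":0,"dy":0,"dz":0,"ax":0,"ay":0,"az":0},{"dx":0,"dy":0,"dz":0,"ax":0,"ay":0,"az":0},{"dx":0,"dy":0,"dz":0,"ax":0,"ay":0,"az":0},{"dx":0,"dy":0,"dz":0,"ax":0,"ay":0,"az":0}]' -1
python3 -c "
from fit import *
rel(0,.0)
p=bot.camera('wrist');save(p,'w4');pickle.dump(p,open('w4.pkl','wb'))
R,T=G(V)
print(np.round(proj(p,np.array([R@bp(0,.05,.05)+T,R@bp(0,.212,.012)+T,R@bp(0,.09,.012)+T,R@bp(-.081,-.028,.017)+T,R@bp(-.074,-.155,0)+T,R@bp(-.074,.215,0)+T])),1).tolist())
"
```

```text
clock: 6.85
eef_pos: [0.6551, -0.0244, 0.0935]
tool_rot: [0.142, 0.942, -0.044, 0.302]
ft_force: [-1.0, 0.0, 0.1]
grip_width: 0.0854
t 6.85 target [ 0.6565 -0.0251  0.093 ] eef [ 0.6551 -0.0244  0.0935] 
d_tool mm [-0.9 -0.3  1.3] rows [-0.04 -0.01  0.05] rot rows [ 0.01  0.05 -0.02] w 0.0854 F [-1.   0.   0.1] q [ 0.05  0.37 -0.49  0.12 -0.2   0.29]
clock: 7.45
eef_pos: [0.6551, -0.0242, 0.0939]
tool_rot: [0.142, 0.942, -0.044, 0.302]
ft_force: [-2.9, 0.5, 4.2]
grip_width: 0.0233
t 7.45 target [ 0.6565 -0.0251  0.093 ] eef [ 0.6551 -0.0242  0.0939] 
d_tool mm [-0.8 -0.5  1.6] rows [-0.03 -0.02  0.07] rot rows [ 0.01  0.06 -0.02] w 0.0233 F [-2.9  0.5  4.2] q [ 0.05  0.37 -0.49  0.12 -0.2   0.29]
[[278.5, 313.5], [551.9, 265.6], [350.2, 269.4], [109.3, 119.6], [-75.1, 141.2], [575.2, 136.2]]
```

View pics/w4.png

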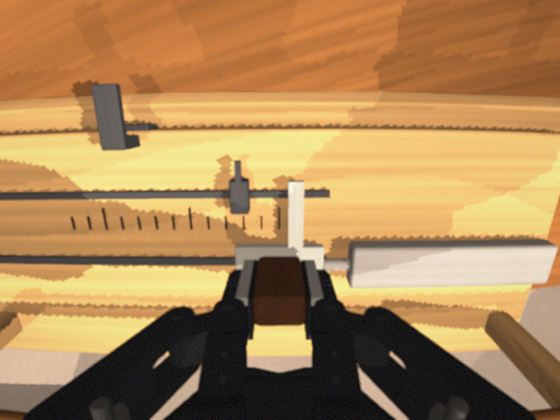

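```bash
python3 -m handwheel '[{"dx":0,"dy":-0.2,"dz":0,"ax":0,"ay":0,"az":0},{"dx":0,"dy":-0.25,"dz":0,"ax":0,"ay":0,"az":0},{"dx":0,"dy":-0.25,"dz":0,"ax":0,"ay":0,"az":0},{"dx":0,"dy":-0.25,"dz":0,"ax":0,"ay":0,"az":0},{"dx":0,"dy":-0.25,"dz":0,"ax":0,"ay":0,"az":0},{"dx":0,"dy":-0.25,"dz":0,"ax":0,"ay":0,"az":0},{"dx":0,"dy":-0.25,"dz":0,"ax":0,"ay":0,"az":0},{"dx":0,"dy":-0.25,"dz":0,"ax":0,"ay":0,"az":0},{"dx":0,"dy":-0.25,"dz":0,"ax":0,"ay":0,"az":0},{"dx":0,"dy":-0.2,"dz":0,"ax":0,"ay":0,"az":0},{"dx":0,"dy":-0.1,"dz":0,"ax":0,"ay":0,"az":0},{"dx":0,"dy":0,"dz":0,"ax":0,"ay":0,"az":0}]' -1
python3 -c "
from fit import *
rel(.078,.0)
p=bot.camera('wrist');save(p,'w5');pickle.dump(p,open('w5.pkl','wb'))
R,T=G(V)
print(np.round(proj(p,np.array([R@bp(-.081,-.028,.017)+T,R@bp(-.075,-.028,.0)+T])),1).tolist())
import cv2
a=p['img'][60:320,130:400,::-1];cv2.imwrite('pics/w5z.png',cv2.resize(a[:200],None,fx=2.9,fy=2.9,interpolation=cv2.INTER_CUBIC))
"
```

```text
clock: 8.7
eef_pos: [0.6375, -0.0824, 0.0939]
tool_rot: [0.141, 0.942, -0.042, 0.302]
ft_force: [-1.5, 7.3, 4.2]
grip_width: 0.0233
t 8.7 target [ 0.6337 -0.0997  0.093 ] eef [ 0.6375 -0.0824  0.0939] 
d_tool mm [ -0.7 -17.7   1.5] rows [-0.03 -0.71  0.06] rot rows [ 0.04  0.06 -0.01] w 0.0233 F [-1.5  7.3  4.2] q [-0.07  0.34 -0.54  0.08 -0.12  0.18]
[[239.9, 117.0], [244.3, 128.5]]
```

View pics/w5z.png

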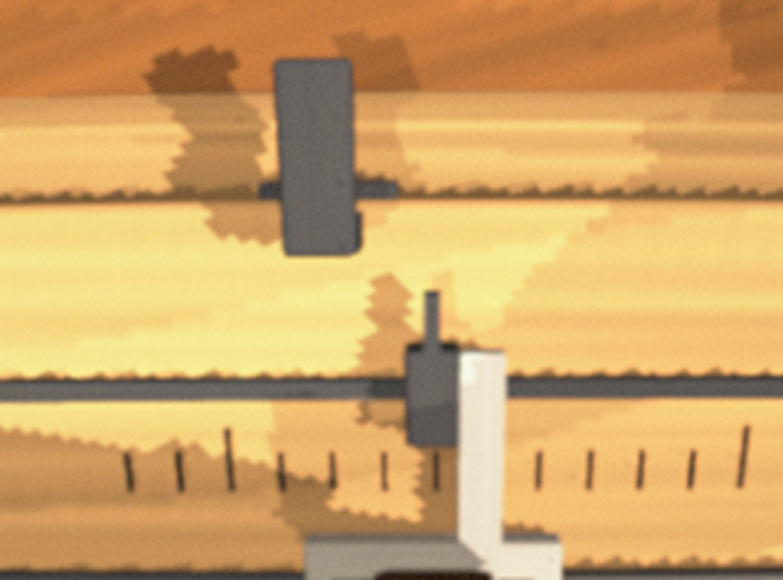

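```bash
python3 -m handwheel '[{"dx":0,"dy":-0.15,"dz":0,"ax":0,"ay":0,"az":0},{"dx":0,"dy":-0.15,"dz":0,"ax":0,"ay":0,"az":0},{"dx":0,"dy":-0.15,"dz":0,"ax":0,"ay":0,"az":0},{"dx":0,"dy":-0.1,"dz":0,"ax":0,"ay":0,"az":0},{"dx":0,"dy":-0.05,"dz":0,"ax":0,"ay":0,"az":0},{"dx":0,"dy":0,"dz":0,"ax":0,"ay":0,"az":0},{"dx":0,"dy":0,"dz":0,"ax":0,"ay":0,"az":0},{"dx":0,"dy":0,"dz":0,"ax":0,"ay":0,"az":0}]' -1
cat > look.py <<'E'
from fit import *
import sys,cv2
rel(.078,.0)
nm=sys.argv[1]
p=bot.camera('wrist');save(p,nm);pickle.dump(p,open(nm+'.pkl','wb'))
a=p['img'][60:200,180:380,::-1];cv2.imwrite('pics/'+nm+'z.png',cv2.resize(a,None,fx=4,fy=4,interpolation=cv2.INTER_CUBIC))
E
python3 look.py w6
```

```text
clock: 9.55
eef_pos: [0.6333, -0.0961, 0.0939]
tool_rot: [0.14, 0.942, -0.042, 0.303]
ft_force: [-0.9, 9.0, 3.7]
grip_width: 0.0231
t 9.55 target [ 0.6337 -0.0997  0.093 ] eef [ 0.6333 -0.0961  0.0939] 
d_tool mm [-0.6 -3.4  1.6] rows [-0.02 -0.14  0.06] rot rows [ 0.05  0.06 -0.01] w 0.0231 F [-0.9  9.   3.7] q [-0.1   0.34 -0.54  0.07 -0.1   0.16]
```

View pics/w6z.png

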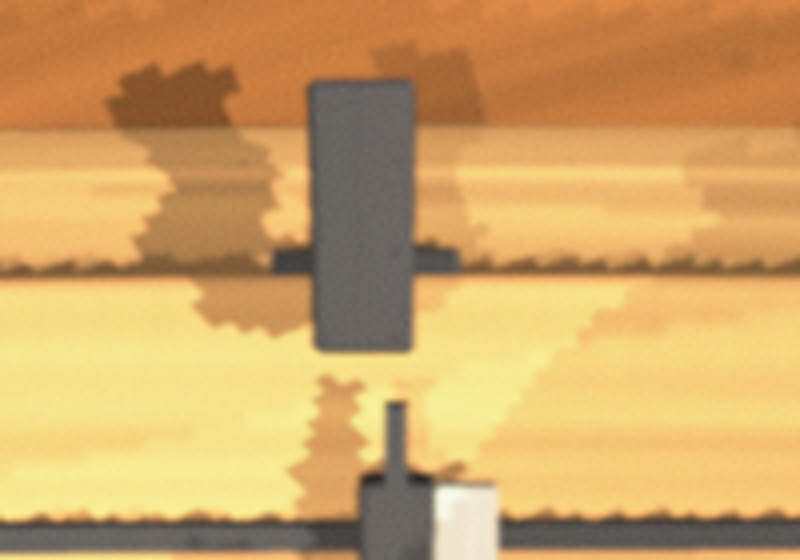

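```bash
cat > meas.py <<'E'
from fit import *
import sys
p=pickle.load(open(sys.argv[1]+'.pkl','rb'))
def gy(X,Y,h):
    e,d=ray(p,[((X+.5)/4-.5+180,(Y+.5)/4-.5+60)]);R,T=G(V)
    e=R.T@(e-T);d=R.T@d[0]; k=((bp(0,0,h)-e)@n)/(d@n);q=e+k*d
    return np.round(q[1]*1e3,2),np.round((q-bp(0,0,h))@up*1e3,1)
for a in sys.argv[2:]:
    X,Y,h=map(float,a.split(','));print(a,gy(X,Y,h))
E
python3 meas.py w6 363,350,.017 361,82,.017 363.5,215,.017 396,402,.005 396,402,.01 396,460,.01
```

```text
363,350,.017 (np.float64(-28.72), np.float64(-67.5))
361,82,.017 (np.float64(-28.68), np.float64(-96.5))
363.5,215,.017 (np.float64(-28.53), np.float64(-82.5))
396,402,.005 (np.float64(-24.82), np.float64(-59.5))
396,402,.01 (np.float64(-24.85), np.float64(-60.3))
396,460,.01 (np.float64(-24.85), np.float64(-53.0))
```

```bash
python3 -m handwheel '[{"dx":0,"dy":-0.07,"dz":0,"ax":0,"ay":0,"az":0},{"dx":0,"dy":-0.05,"dz":0,"ax":0,"ay":0,"az":0},{"dx":0,"dy":-0.02,"dz":0,"ax":0,"ay":0,"az":0},{"dx":0,"dy":0,"dz":0,"ax":0,"ay":0,"az":0},{"dx":0,"dy":0,"dz":0,"ax":0,"ay":0,"az":0},{"dx":0,"dy":0,"dz":0,"ax":0,"ay":0,"az":0}]' -1
python3 look.py w7
```

```text
clock: 10.2
eef_pos: [0.6324, -0.0992, 0.0939]
tool_rot: [0.14, 0.942, -0.041, 0.303]
ft_force: [-0.5, 10.5, 3.2]
grip_width: 0.0234
t 10.2 target [ 0.6337 -0.0997  0.093 ] eef [ 0.6324 -0.0992  0.0939] 
d_tool mm [-0.6 -0.1  1.6] rows [-0.02 -0.01  0.06] rot rows [ 0.05  0.06 -0.01] w 0.0234 F [-0.5 10.5  3.2] q [-0.11  0.34 -0.55  0.07 -0.1   0.15]
```

View pics/w7z.png

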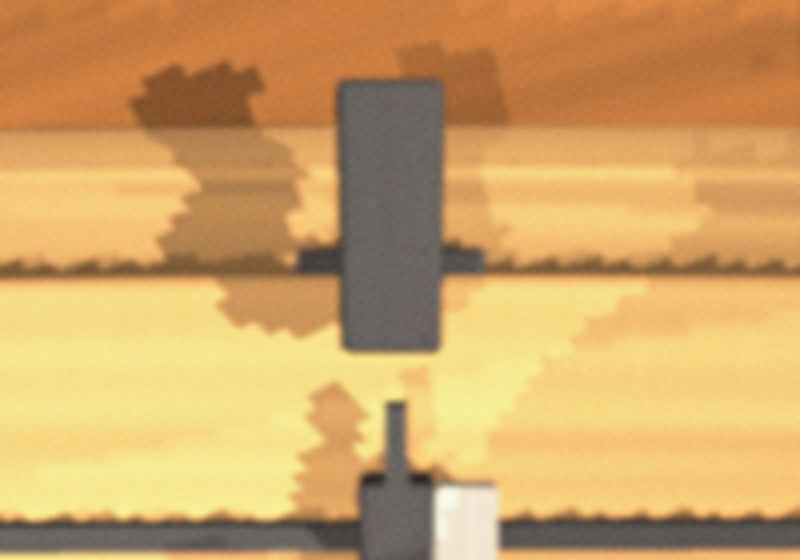

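```bash
python3 meas.py w7 391,350,.017 390.5,82,.017 391,215,.017 396,402,.005 396,402,.01 396,460,.01
python3 - <<'E'
from fit import *
p=pickle.load(open('w7.pkl','rb'))
R,T=G(V);print(proj(p,np.array([R@bp(s,-.028,h)+T for s,h in[(-.081,.017),(-.081,0),(-.058,.01),(-.058,0)]])), (R.T@(np.array(p['eye'])-T)))
E
```

```text
391,350,.017 (np.float64(-28.68), np.float64(-67.4))
390.5,82,.017 (np.float64(-28.68), np.float64(-96.5))
391,215,.017 (np.float64(-28.65), np.float64(-82.5))
396,402,.005 (np.float64(-28.02), np.float64(-59.5))
396,402,.01 (np.float64(-28.06), np.float64(-60.3))
396,460,.01 (np.float64(-28.06), np.float64(-53.0))
[[278.81875803 116.78661913]
 [278.56899129 116.07147102]
 [278.74478543 164.6599957 ]
 [278.60865903 161.37386195]] [-0.1600547  -0.02904812  0.1466583 ]
```

```bash
python3 -m handwheel '[{"dx":0,"dy":-0.02,"dz":0,"ax":0,"ay":0,"az":0},{"dx":0,"dy":0,"dz":0,"ax":0,"ay":0,"az":0},{"dx":0,"dy":0,"dz":0,"ax":0,"ay":0,"az":0},{"dx":0,"dy":0,"dz":0,"ax":0,"ay":0,"az":0}]' -1
python3 look.py w8
```

```text
clock: 10.65
eef_pos: [0.6322, -0.0996, 0.0939]
tool_rot: [0.14, 0.942, -0.041, 0.303]
ft_force: [-1.2, 10.2, 4.7]
grip_width: 0.0236
t 10.65 target [ 0.6337 -0.0997  0.093 ] eef [ 0.6322 -0.0996  0.0939] 
d_tool mm [-0.6  0.3  1.6] rows [-0.03  0.01  0.06] rot rows [ 0.05  0.06 -0.01] w 0.0236 F [-1.2 10.2  4.7] q [-0.11  0.34 -0.55  0.07 -0.1   0.15]
```

View pics/w8z.png

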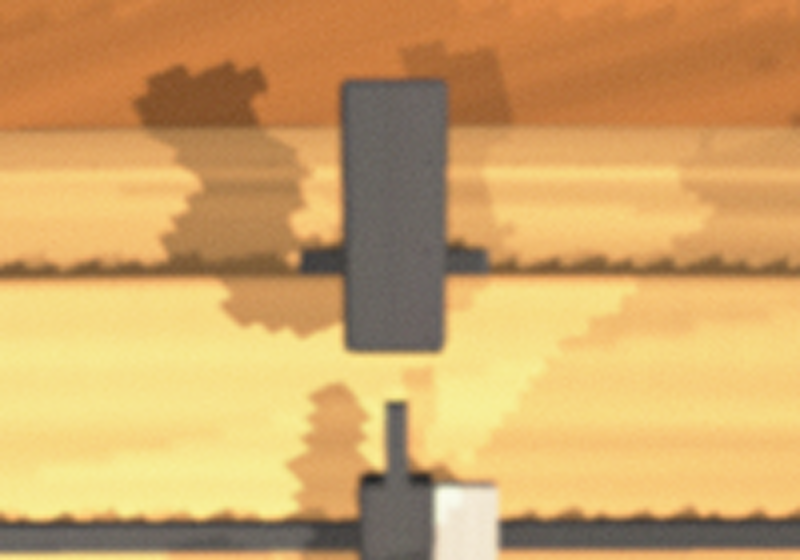

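```bash
python3 -m handwheel '[{"dx":0,"dy":0.12,"dz":0,"ax":0,"ay":0,"az":0},{"dx":0,"dy":0.2,"dz":0,"ax":0,"ay":0,"az":0},{"dx":0,"dy":0.25,"dz":0,"ax":0,"ay":0,"az":0},{"dx":0,"dy":0.25,"dz":0,"ax":0,"ay":0,"az":0},{"dx":0,"dy":0.25,"dz":0,"ax":0,"ay":0,"az":0},{"dx":0,"dy":0.25,"dz":0,"ax":0,"ay":0,"az":0},{"dx":0,"dy":0.25,"dz":0,"ax":0,"ay":0,"az":0},{"dx":0,"dy":0.25,"dz":0,"ax":0,"ay":0,"az":0},{"dx":0,"dy":0.25,"dz":0,"ax":0,"ay":0,"az":0},{"dx":0,"dy":0.25,"dz":0,"ax":0,"ay":0,"az":0},{"dx":0,"dy":0.25,"dz":0,"ax":0,"ay":0,"az":0},{"dx":0,"dy":0.2,"dz":0,"ax":0,"ay":0,"az":0}]' -1
python3 -m handwheel '[{"dx":0,"dy":0.12,"dz":0,"ax":0,"ay":0,"az":0},{"dx":0,"dy":0.1,"dz":0,"ax":0,"ay":0,"az":0},{"dx":0,"dy":0.08,"dz":0,"ax":0,"ay":0,"az":0},{"dx":0,"dy":0,"dz":0,"ax":0,"ay":0,"az":0},{"dx":0,"dy":0,"dz":0,"ax":0,"ay":0,"az":0}]' -1
python3 -c "
from fit import *
rel(0,0)"
```

```text
clock: 11.9
eef_pos: [0.6518, -0.0353, 0.0939]
tool_rot: [0.141, 0.942, -0.043, 0.302]
ft_force: [-4.2, 4.1, 5.0]
grip_width: 0.0229
clock: 12.4
eef_pos: [0.6539, -0.0282, 0.0939]
tool_rot: [0.141, 0.942, -0.043, 0.302]
ft_force: [-3.3, 4.9, 4.5]
grip_width: 0.0231
t 12.4 target [ 0.6565 -0.0251  0.093 ] eef [ 0.6539 -0.0282  0.0939] 
d_tool mm [-0.7  3.7  1.6] rows [-0.03  0.15  0.07] rot rows [ 0.02  0.06 -0.02] w 0.0231 F [-3.3  4.9  4.5] q [ 0.04  0.37 -0.49  0.12 -0.19  0.28]
```

```bash
python3 -m handwheel '[{"dx":0,"dy":0.06,"dz":0,"ax":0,"ay":0,"az":0},{"dx":0,"dy":0.06,"dz":0,"ax":0,"ay":0,"az":0},{"dx":0,"dy":0.03,"dz":0,"ax":0,"ay":0,"az":0},{"dx":0,"dy":0.01,"dz":0,"ax":0,"ay":0,"az":0},{"dx":0,"dy":0,"dz":0,"ax":0,"ay":0,"az":0},{"dx":0,"dy":0,"dz":0,"ax":0,"ay":0,"az":0}]' -1
python3 -m handwheel '[{"dx":0,"dy":0.03,"dz":0,"ax":0,"ay":0,"az":0},{"dx":0,"dy":0,"dz":0,"ax":0,"ay":0,"az":0},{"dx":0,"dy":0,"dz":0,"ax":0,"ay":0,"az":0}]' -1
python3 -c "
from fit import *
rel(0,0)"
```

```text
clock: 13.0
eef_pos: [0.655, -0.0247, 0.0939]
tool_rot: [0.142, 0.942, -0.044, 0.302]
ft_force: [-3.3, 2.4, 5.5]
grip_width: 0.0231
clock: 13.3
eef_pos: [0.6551, -0.0243, 0.0939]
tool_rot: [0.142, 0.942, -0.044, 0.302]
ft_force: [-3.4, 1.9, 4.2]
grip_width: 0.0233
t 13.3 target [ 0.6565 -0.0251  0.093 ] eef [ 0.6551 -0.0243  0.0939] 
d_tool mm [-0.8 -0.4  1.6] rows [-0.03 -0.02  0.06] rot rows [ 0.01  0.06 -0.02] w 0.0233 F [-3.4  1.9  4.2] q [ 0.05  0.37 -0.49  0.12 -0.2   0.29]
```

```bash
python3 -m handwheel '[{"dx":0,"dy":0.03,"dz":0,"ax":0,"ay":0,"az":0},{"dx":0,"dy":0,"dz":0,"ax":0,"ay":0,"az":0},{"dx":0,"dy":0,"dz":0,"ax":0,"ay":0,"az":0}]' -1
python3 -m handwheel '[{"dx":0,"dy":0.02,"dz":0,"ax":0,"ay":0,"az":0},{"dx":0,"dy":0,"dz":0,"ax":0,"ay":0,"az":0},{"dx":0,"dy":0,"dz":0,"ax":0,"ay":0,"az":0}]' -1
```

```text
clock: 13.6
eef_pos: [0.6551, -0.0242, 0.0939]
tool_rot: [0.142, 0.942, -0.044, 0.302]
ft_force: [-4.5, 0.6, 5.3]
grip_width: 0.0231
clock: 13.9
eef_pos: [0.6552, -0.0242, 0.0939]
tool_rot: [0.142, 0.942, -0.045, 0.302]
ft_force: [-5.8, -0.3, 5.7]
grip_width: 0.0233
```

```bash
python3 -m handwheel '[{"dx":0,"dy":0,"dz":0,"ax":0,"ay":0,"az":0},{"dx":0,"dy":0,"dz":0,"ax":0,"ay":0,"az":0},{"dx":0,"dy":0,"dz":0,"ax":0,"ay":0,"az":0},{"dx":0,"dy":0,"dz":0,"ax":0,"ay":0,"az":0},{"dx":0,"dy":0,"dz":0,"ax":0,"ay":0,"az":0},{"dx":0,"dy":0,"dz":0,"ax":0,"ay":0,"az":0}]' 1
python3 -m handwheel '[{"dx":0,"dy":0,"dz":-0.3,"ax":0,"ay":0,"az":0},{"dx":0,"dy":0,"dz":-0.6,"ax":0,"ay":0,"az":0},{"dx":0,"dy":0,"dz":-0.8,"ax":0,"ay":0,"az":0},{"dx":0,"dy":0,"dz":-0.8,"ax":0,"ay":0,"az":0},{"dx":0,"dy":0,"dz":-0.8,"ax":0,"ay":0,"az":0},{"dx":0,"dy":0,"dz":-0.5,"ax":0,"ay":0,"az":0},{"dx":0,"dy":0,"dz":0,"ax":0,"ay":0,"az":0},{"dx":0,"dy":0,"dz":0,"ax":0,"ay":0,"az":0}]' 1
python3 -c "
from fit import *
rel(0,.09)
p=bot.camera('wrist');save(p,'w9');pickle.dump(p,open('w9.pkl','wb'))
cv2.imwrite('pics/w9z.png',cv2.resize(p['img'][70:230,120:320,::-1],None,fx=3.7,fy=3.7,interpolation=cv2.INTER_CUBIC))"
```

```text
clock: 14.5
eef_pos: [0.6555, -0.0232, 0.0934]
tool_rot: [0.142, 0.942, -0.044, 0.302]
ft_force: [-0.4, -1.2, 0.9]
grip_width: 0.0855
clock: 15.3
eef_pos: [0.6028, -0.0072, 0.1711]
tool_rot: [0.142, 0.942, -0.044, 0.302]
ft_force: [0.3, -0.6, 0.3]
grip_width: 0.0854
t 15.3 target [ 0.6071 -0.01    0.1667] eef [ 0.6028 -0.0072  0.1711] 
d_tool mm [-1.4 -1.5  6.5] rows [-0.06 -0.06  0.26] rot rows [ 0.01  0.06 -0.02] w 0.0854 F [ 0.3 -0.6  0.3] q [ 0.09  0.17 -0.52  0.31 -0.22  0.32]
```

View pics/w9.png

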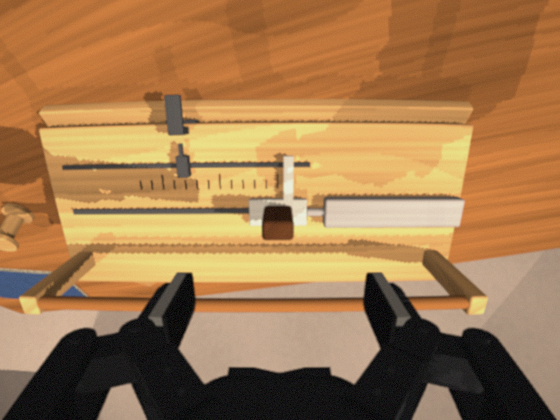

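View pics/w9z.png

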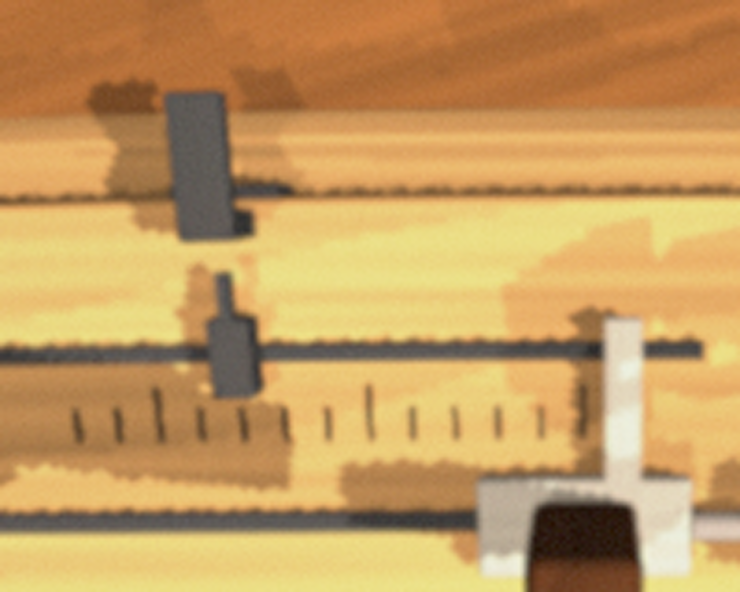

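```bash
sed -e 's#/4-.5+180#/3.7-.5+120#; s#/4-.5+60#/3.7-.5+70#' meas.py > meas2.py; python3 meas2.py w9 206.5,238,.017 195.5,93,.017 223,275,.007 225,310,.008; python3 -c "
from h import *
bot.job_done()"
```

```text
206.5,238,.017 (np.float64(-28.38), np.float64(-68.0))
195.5,93,.017 (np.float64(-27.72), np.float64(-96.6))
223,275,.007 (np.float64(-28.91), np.float64(-59.3))
225,310,.008 (np.float64(-28.92), np.float64(-51.8))
the job is handed in; nothing more can be done
```

The gauge is set: the pointer stands level with the middle of the flag, to within about 1 mm, and the slide is back home. I handed the job in at about 15.4 s.

I gripped the slide square to the board and pulled it out about 79 mm in small, camera-checked steps. Still holding the grip, I led it back at about 60 mm/s, slowing near home, until it rested on its stop. There it stopped moving and the pull of the spring faded from the wrist force. Only then did I open the jaws and back the gripper off along the board's normal, clear of everything.

- **Pointer against flag:** the picture taken while still holding, with the camera almost directly above, put the pointer within about 0.2 mm of the flag's middle. The last picture, more oblique and farther off, gave the pointer at y ≈ -28.9 mm and the flag at -27.7 to -28.4 mm. The two disagree by up to about 1 mm; I trust the closer picture more. By the last one the pointer would be 0.5 to 1.2 mm past the middle, still within the flag's 12 mm width.
- **Slide:** the last picture shows the grip where it was at the start.
- **Other things:** I did not touch them. I took no final picture from the top or side camera to confirm that.
- **Forces:** wrist force stayed around 11 N or below in every reading, with no sign of contact on the way in or out.

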